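# Make up two bearing kits on pin plates

### The arm

A 7-joint arm with a two-finger parallel gripper is mounted at the origin on the work surface. World frame = base frame: x ahead of the robot, y to its left, z up, the work surface at z = 0. Lengths are in m, angles in rad, forces in N, time in s.
With the tool pointing down it reaches from about 0.425 to 1.025 m from the base axis. Payload 9.4 kg.
Tool frame: the origin (TCP) lies where the fingers leave the gripper's body, on its centre line; the fingertips stand 73 mm ahead of it and the grasp point (between the pads) lies 54 mm ahead of it; z points along the fingers, y is the line along which they close (so a half turn about z gives the same grasp; the last joint's range is limited). The gripper opens to 85 mm and grips with 20 to 120 N. Pads are 22 mm wide; open, the fingers measure 114 mm over their backs; the gripper's body (76 mm by 85 mm) begins 54 mm behind the grasp point. The pads swing forward as they close: fully open they stand 13 mm farther back than shut.
Start: joints at [1.224, 0.599, -0.003, 1.599, 0.002, 0.943, -0.08], TCP at [0.193, -0.699, 0.304] pointing down, gripper open.
Joint ranges: [-2.57, 2.57], [-0.35, 1.97], [-1.29, 1.29], [0.11, 2.56], [-1.05, 4.19], [0.11, 1.86], [-2.63, 2.63]. Speed limits (rad/s): [2.22, 2.22, 3.01, 3.01, 3.14, 3.14, 3.14].

### API

Orientations are given as a unit quaternion [w, x, y, z].
In Python, from rig import bot, snapshot, get_calibration, order gives the robot as it stands.
- The arm moves only by the tool send_rows, never from a script. Its argument "increments" is text: rows parted by semicolons, each of 6 numbers parted by spaces: the shift along the tool's x, y, z in m, then the turn, a rotation vector about the tool's x, y, z in degrees. In form: tx ty tz ax ay az; .... A call has exactly 10 rows; each row is the pose to reach, as a shift and turn from the pose commanded when the call began, along the tool's axes at that moment; what a row does not reach only later rows make up. A row lasts 1/8 s, in which the tool goes at most 62.5 mm and 10.7 degrees, less where a joint would pass 70% of its speed; a pose out of reach is approached as far as the arm can. A call with a gripper value outside its range is refused whole. "grip" is the closure, from 0 (fully open) to 1 (shut), set as the call begins (left out, the last holds). The fingers move at their own pace and stop on an object; "force" is the grip in N (left out, the last holds). Time passes only in rows, so rows that repeat a pose let the fingers close, or fill a call up. It gives the time, the measured TCP pose, the force, the opening and the grip force at its end, in the units of the state.
- bot.get_obs(): the state, without advancing time (a new reading comes with each control period).
- snapshot(name): name is "side" or "top" or "wrist"; returns (picture, depth): 400x640x3 uint8, blue, green, red; 400x640 float32, m along the optical axis (not along the pixel's ray), 0 where there is no reading.
- get_calibration(name): a dict with "mtx" (3x3 intrinsics, pixels), "extrinsics" (4x4, takes a point from camera to world coordinates). Camera axes: x right, y down, z forward; pixel columns grow to the right and rows downward; lengths in m; the calibration is good to about 2 mm. A picture is of the moment at which its call begins: read the wrist's pose just before it. get_calibration takes no time and is no camera call; for the wrist camera it gives the pose at the moment of the call.
- order.finish_job(): hands the job in; it is judged then, once.
The state is a dict: "clock": time; "joint_pos": joint angles; "qvel": joint speeds; "joint_torque": joint torques, N m; "tool_pos": TCP position; "ee_rot": TCP orientation; "force": force on the tool from outside, world axes, zero at the start; "moment": the same for the moment, N m; "opening": finger opening in m; "finger_force": force on a finger pad.
Only numpy, scipy, OpenCV 4.12 (cv2) and the standard library are available. Lean on these libraries where they do the work, as an engineer would, in place of code of your own. Each camera call takes 0.05 s, during which the arm holds its last target. There are 200 camera calls.

### The job

Make up the two bearing kits by threading parts from the stock over the pins of the kit plates, in this order from the bottom up: on the blue plate the large bearing, then the brass spacer, then the red seal; on the yellow plate the small bearing, then the green seal. Set each part down gently, lying flat on what is below it, and do not drop or throw any. Leave the black spacer and the violet seal where they lie.

Things in the scene. Friction and masses are not known exactly. Their poses are not given: they have to be found in the camera images.
- bearing_large: Large ball bearing: flat ring with bright steel outer and inner rims and a black shield between them. Outer diameter 55, bore 30, height 13 mm; about 0.12 kg. Lies flat on the bench (z = 0). Origin: centre of its underside, on the ring's axis; z up along the axis; yaw means nothing (round).
- bearing_small: Small ball bearing: flat ring, bright steel all over with a light grey shield. Outer diameter 42, bore 20, height 12 mm; about 0.07 kg. Lies flat on the bench. Origin: centre of its underside, on the ring's axis; z up along the axis; yaw means nothing (round).
- spacer_brass: Brass spacer: short yellow-metal tube. Outer diameter 36, bore 22, height 14 mm; about 0.075 kg. Stands on the bench, bore upright. Origin: centre of its underside, on the ring's axis; z up along the axis; yaw means nothing (round).
- seal_red: Red seal: flat hard red ring with a thin dark metal line. Outer diameter 48, bore 28, height 8 mm; 0.025 kg. Lies flat on the bench. Origin: centre of its underside, on the ring's axis; z up along the axis; yaw means nothing (round).
- seal_green: Green seal: like the red one but green. Outer diameter 48, bore 28, height 8 mm; 0.025 kg. Lies flat on the bench. Origin: centre of its underside, on the ring's axis; z up along the axis; yaw means nothing (round).
- spacer_black: Black spacer: short black tube, same size as the brass one (outer diameter 36, bore 22, height 14 mm). Belongs to neither kit. Origin: centre of its underside, on the ring's axis; z up along the axis; yaw means nothing (round).
- seal_violet: Violet seal: same size as the other seals (outer diameter 48, bore 28, height 8 mm). Belongs to neither kit. Origin: centre of its underside, on the ring's axis; z up along the axis; yaw means nothing (round).
- kit_blue: Blue kit plate, 80 (x) by 100 (y) by 8 mm thick, fixed to the bench turned by up to 0.5 rad. From its centre rises one upright steel pin, 8 mm in diameter with a tapered tip; the pin's tip is 58 mm above the plate's underside (50 mm above its top face). Origin: centre of the plate's underside, on the pin's axis; z up. Underside at bench height.
- kit_yellow: Yellow kit plate, 80 (x) by 100 (y) by 8 mm thick, fixed to the bench turned by up to 0.5 rad. From its centre rises one upright steel pin, 8 mm in diameter with a tapered tip; the pin's tip is 58 mm above the plate's underside (50 mm above its top face). Origin: centre of the plate's underside, on the pin's axis; z up. Underside at bench height.
Not all that is in view belongs to the job. Of the things shaped like the seal_green, the green one is meant.

How it is judged:
At the end, for the whole second after the job is handed in: From the bottom up, blue pin: large bearing, brass spacer, red seal; yellow pin: small bearing, green seal. Each within 12 mm of the pin axis and 3 mm of its stack height, tilt under 0.12 rad, at rest, released. Black spacer and violet seal within 20 mm of their starts (horizontal distance between each of bearing_large, spacer_brass, seal_red and kit_blue below 0.012 m and z of bearing_large in the frame of kit_blue between 0.005 and 0.011 m and angle between each of bearing_large, spacer_brass, seal_red, bearing_small, seal_green's own z axis and vertical below 0.12 rad and linear speed of each of bearing_large, spacer_brass, seal_red, bearing_small, seal_green below 0.02 m/s and z of spacer_brass in the frame of kit_blue between 0.018 and 0.024 m and z of seal_red in the frame of kit_blue between 0.032 and 0.038 m and horizontal distance between each of bearing_small, seal_green and kit_yellow below 0.012 m and z of bearing_small in the frame of kit_yellow between 0.005 and 0.011 m and z of seal_green in the frame of kit_yellow between 0.017 and 0.023 m and distance of each of spacer_black, seal_violet from where it was at the start of the episode below 0.02 m); the robot touches nothing.
It fails at once if a kit part is dropped or thrown (moves faster than 0.6 m/s out of the gripper, a free fall of about 2 cm) ((linear speed of bearing_large above 0.6 m/s and contact force between bearing_large and the fingers below 0.05 N) or (linear speed of spacer_brass above 0.6 m/s and contact force between spacer_brass and the fingers below 0.05 N) or (linear speed of seal_red above 0.6 m/s and contact force between seal_red and the fingers below 0.05 N) or (linear speed of bearing_small above 0.6 m/s and contact force between bearing_small and the fingers below 0.05 N) or (linear speed of seal_green above 0.6 m/s and contact force between seal_green and the fingers below 0.05 N)).
It fails at once if the black spacer or the violet seal is moved by 20 mm or more (distance of any of spacer_black, seal_violet from where it was at the start of the episode above 0.02 m).
It also fails if it takes over 109 s, if anything falls off the work surface, if the arm or the gripper's body presses on something with over 40 N, if the wrist force passes 120 N, or if a joint passes its speed limit or range.

## Working session

There is one attempt and no reset: what is moved stays moved. The work goes in short steps, Python scripts to look and compute and a tool call to move; the robot and the scene stay as the last step left them, time stands still between calls to the robot, and variables do not carry over. Pictures are saved under pics/ and viewed, at most 14 in all, crops included, and the job is handed in when it is done.

Besides the shell and the picture viewer there is one more tool, called after "Emit:" as name(argument=value, ...), one argument or row to a line, values as JSON. send_rows: Moves the arm, as the interface text tells. Its arguments: {"type":"object","properties":{"increments":{"type":"string"},"grip":{"type":"number"},"force":{"type":"number"}},"required":["increments"]}

```bash
ls; mkdir -p pics
python3 - <<'E'
from rig import bot, snapshot, get_calibration
import cv2,numpy as np
print(bot.get_obs())
for n in ("top","side"):
    p,d=snapshot(n); cv2.imwrite(f"pics/{n}0.png",p); np.save(f"pics/{n}0d.npy",d)
    c=get_calibration(n); print(n,np.round(c["mtx"],1).tolist(),np.round(c["extrinsics"],4).tolist())
E
```

```text
pics
{'clock': 0.0, 'joint_pos': array([ 1.22433393,  0.60014242, -0.00256256,  1.60011889,  0.00181423,
        0.94288186, -0.07977023]), 'qvel': array([-0.00062061, -0.00068422,  0.00064883, -0.00137098, -0.00149424,
       -0.0020101 ,  0.00096323]), 'joint_torque': array([ 4.05159562e-04, -7.76468182e+01,  1.56530466e+00, -2.58017707e+01,
        1.23873100e-02,  8.96884332e-03,  3.48106674e-06]), 'tool_pos': array([ 0.19312406, -0.69844269,  0.30300802]), 'ee_rot': array([-7.54278901e-04,  9.90909446e-01,  1.34528327e-01, -1.74360035e-04]), 'force': array([-0.24129582,  0.02325032,  0.81488001]), 'moment': array([-0.01387645, -0.00975657, -0.0036912 ]), 'finger_force': 0.0, 'opening': 0.08541988897042671}
top [[456.3, 0.0, 320.7], [0.0, 456.3, 197.4], [0.0, 0.0, 1.0]] [[-0.0264, -0.9849, 0.1712, 0.3745], [-0.9996, 0.0284, 0.0093, -0.0046], [-0.014, -0.1708, -0.9852, 1.0417], [0.0, 0.0, 0.0, 1.0]]
side [[423.8, 0.0, 321.6], [0.0, 423.8, 197.8], [0.0, 0.0, 1.0]] [[0.7947, -0.3376, 0.5045, 0.1034], [-0.6067, -0.4133, 0.679, -0.5766], [-0.0207, -0.8457, -0.5333, 0.4868], [0.0, 0.0, 0.0, 1.0]]
```

View pics/top0.png

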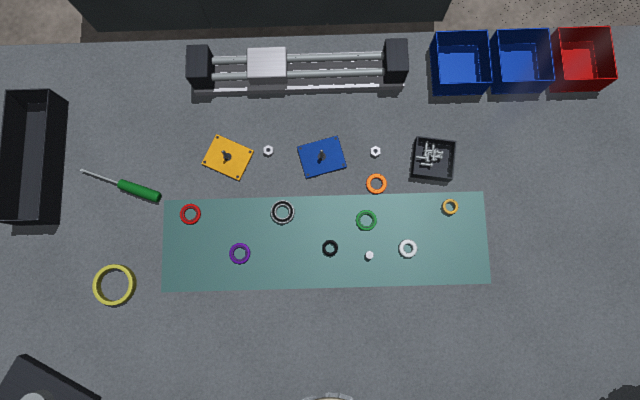

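View pics/side0.png

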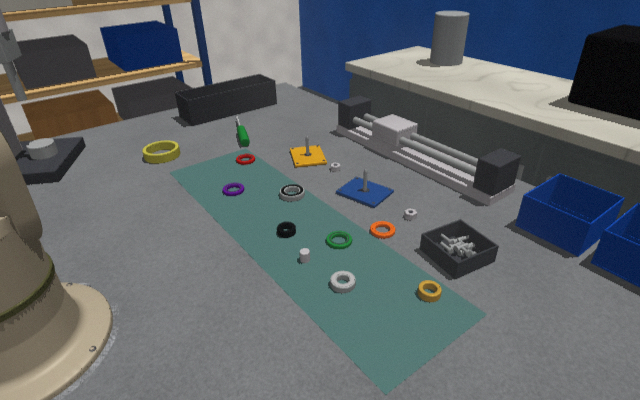

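Top view candidates by pixel:
- Red seal (190,214).
- Violet seal (240,253), leave.
- Large bearing (283,211).
- Black spacer (330,248), leave.
- White cap (369,255), clutter.
- Green seal (366,220); the orange ring (376,184) is a decoy.
- Small bearing (408,248).
- Brass spacer (450,207); the yellow tape ring (113,285) is a decoy.
- Yellow plate (228,157) and blue plate (322,157). The side view agrees.

```bash
cat > meas.py <<'E'
import cv2,numpy as np
from rig import get_calibration
def cast(n,uv,z,c=None):
    c=c or get_calibration(n); E=c["extrinsics"]
    r=E[:3,:3]@np.linalg.solve(c["mtx"],[uv[0],uv[1],1.]); o=E[:3,3]
    return (o+r*(z-o[2])/r[2])[:2]
T={"red":(.008,(190,214),(246,159)),"large":(.013,(283,211),(292,192)),"green":(.008,(366,220),(339,240)),
"small":(.012,(408,248),(343,282)),"brass":(.014,(450,207),(430,291)),"black":(.014,(330,248),(287,230)),"violet":(.008,(240,253),(233,189))}
P={"yellow":((228,157),(308,156),(18,32)),"blue":((322,157),(365,191),(100,130))}
def blob(m,uv,R):
    w=np.zeros_like(m); cv2.circle(w,uv,R,255,-1)
    cs=cv2.findContours(m&w,cv2.RETR_EXTERNAL,cv2.CHAIN_APPROX_NONE)[0]
    return max(cs,key=cv2.contourArea)
E
python3 - <<'E'
from meas import *
for i,n in enumerate(("top","side")):
    im=cv2.imread(f"pics/{n}0.png"); h=cv2.cvtColor(im,cv2.COLOR_BGR2HSV)
    bg=cv2.inRange(h,(75,40,20),(95,255,255)) 
    for k,v in T.items():
        c=blob(255-bg,v[1+i],17); (u,w),ax,a=cv2.fitEllipse(c)
        print(n,k,np.round((u,w),1),np.round(ax,1),np.round(cast(n,(u,w),v[0]/2),4))
    for k,v in P.items():
        m=cv2.inRange(h,(v[2][0],120,50),(v[2][1],255,255)); m=cv2.morphologyEx(m,cv2.MORPH_CLOSE,np.ones((7,7)))
        c=blob(m,v[i],40); (u,w),ax,a=cv2.minAreaRect(c)
        M=cv2.moments(cv2.convexHull(c)); uv=(M['m10']/M['m00'],M['m01']/M['m00'])
        print(n,k,np.round((u,w),1),np.round(uv,1),np.round(ax,1),np.round(cast(n,uv,.006),4))
im=cv2.imread("pics/top0.png")[140:290,170:480]
cv2.imwrite("pics/crop.png",cv2.resize(im,None,fx=2.5,fy=2.5,interpolation=cv2.INTER_CUBIC))
E
```

```text
top red [189.7 213.5] [20.6 21.3] [0.5257 0.3077]
top large [282.1 211.5] [23.2 23.6] [0.5242 0.0944]
top green [365.9 219.8] [19.7 20.2] [ 0.4998 -0.0967]
top small [407.6 248. ] [17.9 18.1] [ 0.4331 -0.1878]
top brass [449.7 206.2] [15.8 16.6] [ 0.5254 -0.289 ]
top black [329.7 247.6] [13.8 14.9] [ 0.4387 -0.0121]
top violet [239.4 253. ] [20.5 21.6] [0.4324 0.1928]
top yellow [227.3 156.9] [227.3 157. ] [42.8 34. ] [0.6569 0.2218]
top blue [321.5 156.5] [321.4 156.6] [33.2 42.8] [0.6514 0.0009]
side red [246.7 153.6] [21. 28.] [0.5402 0.3305]
side large [293.5 189.2] [23.4 28.3] [0.5314 0.1024]
side green [338.7 239.5] [17.7 25.8] [ 0.497  -0.0965]
side small [342.4 281.5] [22.  25.7] [ 0.4304 -0.1873]
side brass [429.1 290.8] [22.1 24.7] [ 0.5222 -0.2886]
side black [285.8 229.5] [14.6 17.7] [ 0.436  -0.0123]
side violet [232.9 188.8] [13.6 22.4] [0.4296 0.1932]
side yellow [307.9 155.7] [307.4 155.9] [20.  34.9] [0.6509 0.2161]
side blue [364.3 191.5] [364.6 191.7] [53.7 23.1] [ 0.6458 -0.0036]
```

View pics/crop.png

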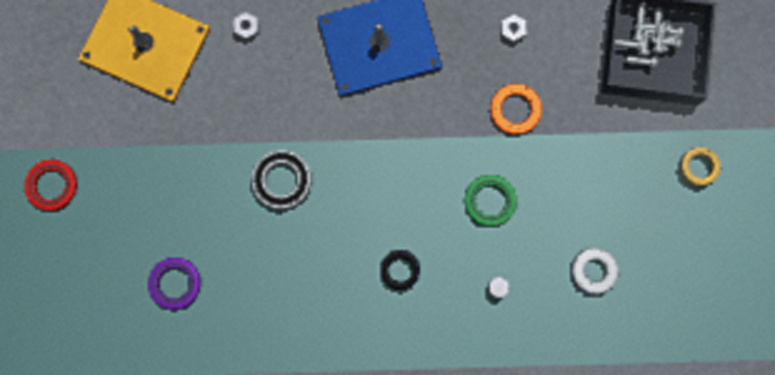

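The crop confirms the choices: large bearing in black and steel, small bearing all bright, and the orange ring near the green seal is a decoy. I'll move towards the large bearing, squaring the tool with the world axes on the way.

Emit:
send_rows(
  increments="0.045 -0.034 0 0 0 3; 0.09 -0.067 0 0 0 6; 0.134 -0.101 0 0 0 9; 0.179 -0.135 0 0 0 12; 0.224 -0.168 0 0 0 15.46; 0.268 -0.202 0 0 0 15.46; 0.313 -0.235 0 0 0 15.46; 0.358 -0.269 0 0 0 15.46; 0.4025 -0.3027 0 0 0 15.46; 0.4025 -0.3027 0 0 0 15.46",
  grip=0,
  force=40,
)

```text
clock: 1.35
tool_pos: [0.5036, -0.295, 0.3035]
ee_rot: [-0.001, 1.0, 0.004, 0.0]
force: [0.5, -0.6, -0.3]
opening: 0.0855
finger_force: 0.0
```

Emit:
send_rows(
  increments="0.003 -0.055 0.008 0 0 0; 0.006 -0.11 0.016 0 0 0; 0.009 -0.165 0.024 0 0 0; 0.012 -0.22 0.032 0 0 0; 0.015 -0.275 0.04 0 0 0; 0.018 -0.33 0.045 0 0 0; 0.02 -0.37 0.05 0 0 0; 0.022 -0.39 0.05 0 0 0; 0.022 -0.392 0.05 0 0 0; 0.022 -0.392 0.05 0 0 0",
)

```text
clock: 2.6
tool_pos: [0.5225, 0.0904, 0.254]
ee_rot: [0.0, 1.0, -0.001, -0.0]
force: [0.1, -0.3, 0.4]
opening: 0.0853
finger_force: 0.0
```

Run:
```python
from meas import *
from rig import bot,snapshot
o=bot.get_obs(); c=get_calibration("wrist"); p,d=snapshot("wrist"); cv2.imwrite("pics/w1.png",p)
print(o["tool_pos"],o["ee_rot"]); print(np.round(c["extrinsics"],4),c["mtx"])
E=c["extrinsics"]
for n,q in {"large":(.524,.096,.013),"blue":(.651,.001,.008)}.items():
    v=E[:3,:3].T@(np.array(q)-E[:3,3]); w=c["mtx"]@v; print(n,w[:2]/w[2])
```

```text
[0.52254101 0.09040139 0.25398853] [ 4.39688881e-04  9.99999397e-01 -1.00668080e-03 -1.18178698e-05]
[[-0.0022 -0.9609 -0.2768  0.593 ]
 [-1.      0.0026 -0.0012  0.09  ]
 [ 0.0019  0.2768 -0.9609  0.3236]
 [ 0.      0.      0.      1.    ]] [[345.58819906   0.         318.28185614]
 [  0.         345.58819906 194.13650069]
 [  0.           0.           1.        ]]
large [311.25585463 172.72894846]
blue [424.4581782   21.70496916]
```

View pics/w1.png

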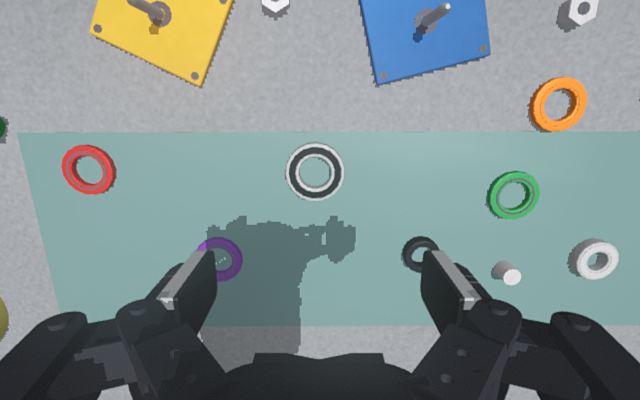

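The wrist view shows the large bearing at (315,171), red (89,170), green (513,195), small bearing (594,260), and the pin feet of blue at (419,22) and yellow at (158,15). I'll measure these.

Run:
```python
from meas import *
im=cv2.imread("pics/w1.png"); h=cv2.cvtColor(im,cv2.COLOR_BGR2HSV)
m=255-cv2.inRange(h,(75,25,20),(95,255,255))
for k,z,uv in (("red",.008,(89,170)),("large",.013,(315,171)),("green",.008,(513,195)),("small",.012,(594,260))):
    (u,w),ax,a=cv2.fitEllipse(blob(m,uv,33)); print(k,np.round([u,w,*ax],1),np.round(cast("wrist",(u,w),z*.6),4))
for k,uv in (("blue",(419,22)),("yellow",(158,15))):print(k,np.round(cast("wrist",uv,.010),4))
```

```text
red [ 88.2 169.1  48.3  56.7] [0.5263 0.3055]
large [314.6 171.3  57.9  58.1] [0.5242 0.0928]
green [513.1 194.7  45.7  52.6] [ 0.5    -0.0979]
small [593.9 258.7  39.5  48. ] [ 0.4333 -0.1883]
blue [0.6504 0.0058]
yellow [0.6561 0.2206]
```

Emit:
send_rows(
  increments="0.001 -0.002 0.03 0 0 0; 0.002 -0.003 0.06 0 0 0; 0.002 -0.003 0.09 0 0 0; 0.002 -0.003 0.12 0 0 0; 0.002 -0.003 0.14 0 0 0; 0.002 -0.003 0.16 0 0 0; 0.002 -0.003 0.172 0 0 0; 0.002 -0.003 0.179 0 0 0; 0.002 -0.003 0.1825 0 0 0; 0.002 -0.003 0.1825 0 0 0",
)

```text
clock: 3.9
tool_pos: [0.5246, 0.0952, 0.0716]
ee_rot: [-0.0, 1.0, -0.0, 0.0]
force: [-0.8, -0.1, -0.3]
opening: 0.0855
finger_force: 0.0
```

Emit:
send_rows(
  increments="0 0 0 0 0 0; 0 0 0 0 0 0; 0 0 0 0 0 0; 0 0 0 0 0 0; 0 0 0 0 0 0; 0 0 0 0 0 0; 0 0 0 0 0 0; 0 0 0 0 0 0; 0 0 0 0 0 0; 0 0 0 0 0 0",
  grip=1,
  force=40,
)

```text
clock: 5.15
tool_pos: [0.5246, 0.0953, 0.0723]
ee_rot: [-0.0, 1.0, -0.0, 0.0]
force: [-2.4, 0.1, 11.2]
opening: 0.0541
finger_force: 39.8
```

Gripped (opening 54 mm), though the tips brushed the bench, so I'll grasp 2 mm higher on the next parts. Next I lift and move near the blue pin to check its position.

Emit:
send_rows(
  increments="0 0 -0.015 0 0 0; 0 0 -0.035 0 0 0; 0 0 -0.06 0 0 0; 0 0 -0.085 0 0 0; 0 0.01 -0.1 0 0 0; 0.008 0.03 -0.1 0 0 0; 0.015 0.055 -0.1 0 0 0; 0.025 0.08 -0.1 0 0 0; 0.03 0.092 -0.1 0 0 0; 0.03 0.092 -0.1 0 0 0",
)

```text
clock: 6.4
tool_pos: [0.5544, 0.0023, 0.1714]
ee_rot: [0.0, 1.0, -0.001, -0.0]
force: [-0.6, 0.4, -1.1]
opening: 0.0532
finger_force: 42.2
```

Run:
```python
from meas import *
from rig import bot,snapshot
o=bot.get_obs(); c=get_calibration("wrist"); p,d=snapshot("wrist"); cv2.imwrite("pics/w2.png",p)
print(o["tool_pos"],o["opening"],o["finger_force"],o["force"]); np.save("pics/w2E.npy",c["extrinsics"])
E=c["extrinsics"]
for z in(.008,.058):
    w=c["mtx"]@(E[:3,:3].T@(np.array((.651,.002,z))-E[:3,3])); print(z,w[:2]/w[2])
```

```text
[0.55443668 0.00230103 0.17135763] 0.0532362541408714 42.21567241474986 [-0.59448562  0.37933927 -1.10747948]
0.008 [317.52761428  51.18807789]
0.058 [317.43594379  38.83445245]
```

View pics/w2.png

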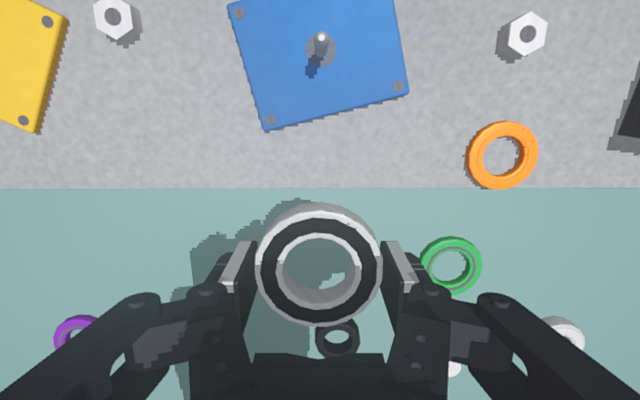

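Pin tip at (321,36) and foot at (319,50) put the blue pin at about (0.652, 0.000). The bearing is held level and centred in the fingers. I'll move over the pin and lower it.

Emit:
send_rows(
  increments="0.03 0.001 0 0 0 0; 0.065 0.002 0 0 0 0; 0.09 0.002 0 0 0 0; 0.0965 0.002 0 0 0 0; 0.0965 0.002 0 0 0 0; 0.0965 0.002 0.025 0 0 0; 0.0965 0.002 0.05 0 0 0; 0.0965 0.002 0.07 0 0 0; 0.0965 0.002 0.082 0 0 0; 0.0965 0.002 0.087 0 0 0",
)

```text
clock: 7.7
tool_pos: [0.6507, 0.0013, 0.0838]
ee_rot: [0.0, 1.0, 0.0, -0.0]
force: [0.6, -0.9, -0.8]
opening: 0.0529
finger_force: 42.2
```

Emit:
send_rows(
  increments="0 0 0.001 0 0 0; 0 0 0.002 0 0 0; 0 0 0.0028 0 0 0; 0 0 0.0033 0 0 0; 0 0 0.0033 0 0 0; 0 0 0.0033 0 0 0; 0 0 0.0033 0 0 0; 0 0 0.0033 0 0 0; 0 0 0.0033 0 0 0; 0 0 0.0033 0 0 0",
)

```text
clock: 8.95
tool_pos: [0.651, 0.0013, 0.081]
ee_rot: [-0.0, 1.0, -0.0, -0.0]
force: [0.2, 0.4, -1.7]
opening: 0.0533
finger_force: 42.2
```

Emit:
send_rows(
  increments="0 0 0.0005 0 0 0; 0 0 0.001 0 0 0; 0 0 0.001 0 0 0; 0 0 0.001 0 0 0; 0 0 0.001 0 0 0; 0 0 0.001 0 0 0; 0 0 0.001 0 0 0; 0 0 0.001 0 0 0; 0 0 0.001 0 0 0; 0 0 0.001 0 0 0",
)

```text
clock: 10.2
tool_pos: [0.651, 0.0012, 0.0805]
ee_rot: [-0.0, 1.0, -0.0, 0.0]
force: [-2.0, 0.7, 5.1]
opening: 0.053
finger_force: 42.8
```

Emit:
send_rows(
  increments="0 0 0 0 0 0; 0 0 0 0 0 0; 0 0 0 0 0 0; 0 0 0 0 0 0; 0 0 0 0 0 0; 0 0 0 0 0 0; 0 0 -0.02 0 0 0; 0 0 -0.05 0 0 0; 0 0 -0.09 0 0 0; 0 0 -0.12 0 0 0",
  grip=0,
)

```text
clock: 11.45
tool_pos: [0.6513, 0.0012, 0.2032]
ee_rot: [-0.0, 1.0, -0.0, 0.001]
force: [-0.7, 0.3, -0.3]
opening: 0.0855
finger_force: 0.0
```

The large bearing is seated: contact at TCP z 0.0805, which is 8 mm above bench grasp height. Next, the brass spacer.

Emit:
send_rows(
  increments="-0.015 0.035 0 0 0 0; -0.038 0.085 0 0 0 0; -0.061 0.14 0 0 0 0; -0.085 0.195 0 0 0 0; -0.107 0.245 0 0 0 0; -0.12 0.275 0 0 0 0; -0.1265 0.29 0 0 0 0; -0.1265 0.29 0.02 0 0 0; -0.1265 0.29 0.04 0 0 0; -0.1265 0.29 0.04 0 0 0",
)

```text
clock: 12.7
tool_pos: [0.5246, -0.2874, 0.1596]
ee_rot: [-0.001, 1.0, 0.001, -0.001]
force: [-0.4, 0.0, -0.0]
opening: 0.0854
finger_force: 0.0
```

```bash
cat > wl.py <<'E'
from meas import *
from rig import bot,snapshot
def look(name,obj):
    "measure rings seen by the wrist camera, obj={name:(x,y,h)}"
    o=bot.get_obs(); c=get_calibration("wrist"); p,d=snapshot("wrist"); cv2.imwrite(f"pics/{name}.png",p)
    print(np.round(o["tool_pos"],4),round(o["opening"],4),np.round(o["force"],1)); E=c["extrinsics"]
    h=cv2.cvtColor(p,cv2.COLOR_BGR2HSV); m=255-cv2.inRange(h,(75,25,20),(95,255,255))
    for k,q in obj.items():
        v=E[:3,:3].T@(np.array([q[0],q[1],q[2]*.6])-E[:3,3]); w=c["mtx"]@v; uv=w[:2]/w[2]; R=int(.03*345/v[2])
        try:
            (u,r),ax,a=cv2.fitEllipse(blob(m,tuple(int(t) for t in uv),R)); print(k,np.round(uv,0),np.round([u,r,*ax],1),np.round(cast("wrist",(u,r),q[2]*.6,c),4))
        except Exception as e: print(k,np.round(uv),e)
E
python3 -c "
from wl import *
look('w3',{'brass':(.5245,-.289,.014)})"
```

```text
[ 0.5246 -0.2874  0.1596] 0.0854 [-0.4  0.  -0. ]
brass [320. 204.] [321.1 202.6  53.7  55.1] [ 0.5253 -0.2897]
```

Emit:
send_rows(
  increments="0 0.001 0.015 0 0 0; 0 0.001 0.035 0 0 0; 0 0.001 0.055 0 0 0; 0 0.001 0.07 0 0 0; 0 0.001 0.08 0 0 0; 0 0.001 0.084 0 0 0; 0 0.001 0.084 0 0 0; 0 0.001 0.084 0 0 0; 0 0.001 0.084 0 0 0; 0 0.001 0.084 0 0 0",
)

```text
clock: 14.0
tool_pos: [0.5246, -0.2898, 0.0764]
ee_rot: [0.0, 1.0, -0.0, 0.0]
force: [0.4, -0.4, -0.7]
opening: 0.0856
finger_force: 0.0
```

Emit:
send_rows(
  increments="0 0 0 0 0 0; 0 0 0 0 0 0; 0 0 0 0 0 0; 0 0 0 0 0 0; 0 0 0 0 0 0; 0 0 0 0 0 0; 0 0 0 0 0 0; 0 0 0 0 0 0; 0 0 0 0 0 0; 0 0 0 0 0 0",
  grip=1,
)

```text
clock: 15.25
tool_pos: [0.5245, -0.2898, 0.0763]
ee_rot: [0.0, 1.0, -0.0, 0.0]
force: [-2.4, 1.4, 5.2]
opening: 0.0332
finger_force: 40.0
```

Emit:
send_rows(
  increments="0 0 -0.015 0 0 0; 0 0 -0.04 0 0 0; 0 0 -0.07 0 0 0; 0.01 -0.02 -0.095 0 0 0; 0.03 -0.07 -0.1 0 0 0; 0.055 -0.125 -0.1 0 0 0; 0.08 -0.18 -0.1 0 0 0; 0.1 -0.235 -0.1 0 0 0; 0.12 -0.275 -0.1 0 0 0; 0.1265 -0.2905 -0.1 0 0 0",
)

```text
clock: 16.5
tool_pos: [0.6519, 0.0046, 0.1767]
ee_rot: [-0.001, 1.0, 0.002, 0.001]
force: [-0.3, -0.4, -0.2]
opening: 0.0335
finger_force: 40.2
```

Emit:
send_rows(
  increments="0 0 0 0 0 0; 0 0 0 0 0 0; 0 0 0 0 0 0; 0 0 0.02 0 0 0; 0 0 0.04 0 0 0; 0 0 0.055 0 0 0; 0 0 0.067 0 0 0; 0 0 0.073 0 0 0; 0 0 0.076 0 0 0; 0 0 0.076 0 0 0",
)

```text
clock: 17.75
tool_pos: [0.6511, 0.0008, 0.1002]
ee_rot: [0.0, 1.0, 0.0, 0.0]
force: [0.2, 1.0, 0.3]
opening: 0.0331
finger_force: 40.2
```

Lower the last 3 mm, check contact.

Emit:
send_rows(
  increments="0 0 0.001 0 0 0; 0 0 0.002 0 0 0; 0 0 0.0025 0 0 0; 0 0 0.003 0 0 0; 0 0 0.0033 0 0 0; 0 0 0.0036 0 0 0; 0 0 0.0036 0 0 0; 0 0 0.0036 0 0 0; 0 0 0.0036 0 0 0; 0 0 0.0036 0 0 0",
)

```text
clock: 19.0
tool_pos: [0.651, 0.0007, 0.0973]
ee_rot: [-0.0, 1.0, -0.0, 0.0]
force: [-1.9, -0.3, 9.6]
opening: 0.0334
finger_force: 41.1
```

Contact at the expected height. Release and rise.

Emit:
send_rows(
  increments="0 0 0 0 0 0; 0 0 0 0 0 0; 0 0 0 0 0 0; 0 0 0 0 0 0; 0 0 0 0 0 0; 0 0 0 0 0 0; 0 0 -0.02 0 0 0; 0 0 -0.05 0 0 0; 0 0 -0.09 0 0 0; 0 0 -0.105 0 0 0",
  grip=0,
)

```text
clock: 20.25
tool_pos: [0.6519, 0.0007, 0.2052]
ee_rot: [-0.0, 1.0, -0.0, 0.002]
force: [0.7, -0.5, 0.0]
opening: 0.0854
finger_force: 0.0
```

Emit:
send_rows(
  increments="-0.015 -0.035 0 0 0 0; -0.038 -0.09 0 0 0 0; -0.061 -0.145 0 0 0 0; -0.085 -0.2 0 0 0 0; -0.107 -0.255 0 0 0 0; -0.12 -0.29 0 0 0 0; -0.125 -0.3055 0 0 0 0; -0.125 -0.3055 0.02 0 0 0; -0.125 -0.3055 0.04 0 0 0; -0.125 -0.3055 0.04 0 0 0",
)

```text
clock: 21.5
tool_pos: [0.526, 0.3047, 0.1605]
ee_rot: [0.001, 1.0, -0.001, -0.001]
force: [0.6, 0.1, 0.7]
opening: 0.0853
finger_force: 0.0
```

```bash
python3 -c "
from wl import *
look('w4',{'red':(.526,.3065,.008)})"
```

```text
[0.526  0.3047 0.1605] 0.0853 [0.6 0.1 0.7]
red [314. 202.] [314.7 201.2  68.2  69.7] [0.5262 0.3062]
```

Emit:
send_rows(
  increments="0 0 0.015 0 0 0; 0 0 0.035 0 0 0; 0 0 0.055 0 0 0; 0 0 0.07 0 0 0; 0 0 0.08 0 0 0; 0 0 0.086 0 0 0; 0 0 0.086 0 0 0; 0 0 0.086 0 0 0; 0 0 0.086 0 0 0; 0 0 0.086 0 0 0",
)

```text
clock: 22.8
tool_pos: [0.5261, 0.3064, 0.0758]
ee_rot: [-0.0, 1.0, 0.0, 0.0]
force: [-0.2, -0.0, -0.1]
opening: 0.0851
finger_force: 0.0
```

Emit:
send_rows(
  increments="0 0 0 0 0 0; 0 0 0 0 0 0; 0 0 0 0 0 0; 0 0 0 0 0 0; 0 0 0 0 0 0; 0 0 0 0 0 0; 0 0 0 0 0 0; 0 0 0 0 0 0; 0 0 0 0 0 0; 0 0 0 0 0 0",
  grip=1,
)

```text
clock: 24.05
tool_pos: [0.526, 0.3063, 0.0761]
ee_rot: [-0.0, 1.0, -0.0, 0.0]
force: [-2.2, -0.0, 8.4]
opening: 0.0442
finger_force: 39.5
```

Emit:
send_rows(
  increments="0 0 -0.01 0 0 0; 0 0 -0.03 0 0 0; 0 0 -0.055 0 0 0; 0 0 -0.08 0 0 0; 0 0 -0.1 0 0 0; 0.005 0.01 -0.1 0 0 0; 0.02 0.05 -0.1 0 0 0; 0.035 0.09 -0.1 0 0 0; 0.045 0.12 -0.1 0 0 0; 0.045 0.12 -0.1 0 0 0",
)

```text
clock: 25.3
tool_pos: [0.5718, 0.182, 0.1752]
ee_rot: [0.001, 1.0, -0.003, -0.0]
force: [-0.3, 0.3, -0.2]
opening: 0.0445
finger_force: 40.8
```

```bash
python3 -c "
from wl import *
look('w5',{})"
```

```text
[0.5718 0.182  0.1752] 0.0445 [-0.3  0.3 -0.2]
```

View pics/w5.png

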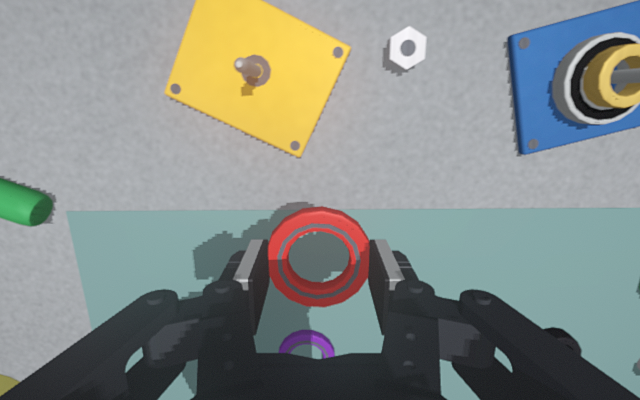

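Red is held level; large bearing and brass spacer show on the blue pin at the right edge, yellow pin foot at about (254,70). On to the blue pin.

Emit:
send_rows(
  increments="0.01 0.02 0 0 0 0; 0.027 0.06 0 0 0 0; 0.045 0.105 0 0 0 0; 0.063 0.148 0 0 0 0; 0.075 0.175 0 0 0 0; 0.0795 0.1855 0 0 0 0; 0.0795 0.1855 0 0 0 0; 0.0795 0.1855 0 0 0 0; 0.0795 0.1855 0.02 0 0 0; 0.0795 0.1855 0.035 0 0 0",
)

```text
clock: 26.6
tool_pos: [0.6498, 0.0018, 0.1389]
ee_rot: [-0.0, 1.0, 0.001, -0.001]
force: [-1.1, 0.4, -0.3]
opening: 0.0444
finger_force: 40.8
```

```bash
python3 -c "
from wl import *
import cv2
c=get_calibration('wrist'); E=c['extrinsics'].copy()
o=bot.get_obs(); E[:3,3]+=np.array([.5718,.182,.1752])-o['tool_pos']
print(o['tool_pos'],cast('wrist',(254,70),.01,dict(mtx=c['mtx'],extrinsics=E)),cast('wrist',(239,64),.058,dict(mtx=c['mtx'],extrinsics=E)))"
```

```text
[0.64981566 0.0017608  0.13885873] [0.65715363 0.22277154] [0.65698567 0.22185016]
```

Emit:
send_rows(
  increments="0 0 0.01 0 0 0; 0 0 0.018 0 0 0; 0 0 0.024 0 0 0; 0 0 0.026 0 0 0; 0 0 0.0275 0 0 0; 0 0 0.0285 0 0 0; 0 0 0.0295 0 0 0; 0 0 0.0295 0 0 0; 0 0 0.0295 0 0 0; 0 0 0.0295 0 0 0",
)

```text
clock: 27.85
tool_pos: [0.6506, 0.0008, 0.1112]
ee_rot: [0.0, 1.0, 0.0, 0.0]
force: [0.2, 0.0, 4.0]
opening: 0.0441
finger_force: 41.6
```

Contact at the expected 0.111. Release, rise, and go to the small bearing (0.433, -0.188).

Emit:
send_rows(
  increments="0 0 0 0 0 0; 0 0 0 0 0 0; 0 0 0 0 0 0; 0 0 0 0 0 0; 0 0 0 0 0 0; 0 0 0 0 0 0; 0 0 -0.02 0 0 0; 0 0 -0.05 0 0 0; 0 0 -0.08 0 0 0; 0 0 -0.09 0 0 0",
  grip=0,
)

```text
clock: 29.1
tool_pos: [0.6514, 0.0007, 0.2041]
ee_rot: [-0.0, 1.0, -0.0, 0.002]
force: [0.7, -0.0, -0.0]
opening: 0.0855
finger_force: 0.0
```

Emit:
send_rows(
  increments="-0.025 0.02 0 0 0 0; -0.065 0.055 0 0 0 0; -0.11 0.095 0 0 0 0; -0.15 0.13 0 0 0 0; -0.19 0.165 0 0 0 0; -0.21 0.182 0 0 0 0; -0.217 0.189 0 0 0 0; -0.217 0.189 0.02 0 0 0; -0.217 0.189 0.04 0 0 0; -0.217 0.189 0.04 0 0 0",
)

```text
clock: 30.35
tool_pos: [0.4339, -0.1874, 0.16]
ee_rot: [-0.0, 1.0, 0.001, -0.001]
force: [0.6, 0.4, 0.4]
opening: 0.0854
finger_force: 0.0
```

```bash
python3 -c "
from wl import *
look('w6',{'small':(.433,-.188,.012)})"
```

```text
[ 0.4339 -0.1874  0.16  ] 0.0854 [0.6 0.4 0.4]
small [319. 204.] [319.1 203.7  60.6  61.1] [ 0.4333 -0.1884]
```

Emit:
send_rows(
  increments="0 0 0.015 0 0 0; 0 0 0.035 0 0 0; 0 0 0.055 0 0 0; 0 0 0.07 0 0 0; 0 0 0.08 0 0 0; 0 0 0.0845 0 0 0; 0 0 0.0845 0 0 0; 0 0 0.0845 0 0 0; 0 0 0.0845 0 0 0; 0 0 0.0845 0 0 0",
)

```text
clock: 31.65
tool_pos: [0.4336, -0.1882, 0.0766]
ee_rot: [0.0, 1.0, -0.0, 0.0]
force: [-0.0, -0.3, -0.3]
opening: 0.085
finger_force: 0.0
```

Emit:
send_rows(
  increments="0 0 0 0 0 0; 0 0 0 0 0 0; 0 0 0 0 0 0; 0 0 0 0 0 0; 0 0 0 0 0 0; 0 0 0 0 0 0; 0 0 0 0 0 0; 0 0 0 0 0 0; 0 0 0 0 0 0; 0 0 0 0 0 0",
  grip=1,
)

```text
clock: 32.9
tool_pos: [0.4335, -0.1882, 0.0768]
ee_rot: [0.0, 1.0, 0.0, 0.0]
force: [-0.1, -0.2, 8.3]
opening: 0.0395
finger_force: 39.4
```

Emit:
send_rows(
  increments="0 0 -0.015 0 0 0; 0 0 -0.04 0 0 0; 0 0 -0.07 0 0 0; 0 0 -0.095 0 0 0; 0.01 -0.02 -0.1 0 0 0; 0.03 -0.06 -0.1 0 0 0; 0.055 -0.105 -0.1 0 0 0; 0.08 -0.15 -0.1 0 0 0; 0.105 -0.195 -0.1 0 0 0; 0.13 -0.24 -0.1 0 0 0",
)

```text
clock: 34.15
tool_pos: [0.5639, 0.0533, 0.1764]
ee_rot: [0.0, 1.0, 0.0, -0.0]
force: [1.0, 0.1, -0.7]
opening: 0.0393
finger_force: 40.9
```

Emit:
send_rows(
  increments="0.025 -0.045 0 0 0 0; 0.05 -0.09 0 0 0 0; 0.075 -0.135 0 0 0 0; 0.088 -0.16 0 0 0 0; 0.0932 -0.17 0 0 0 0; 0.0932 -0.17 0 0 0 0; 0.0932 -0.17 0 0 0 0; 0.0932 -0.17 0 0 0 0; 0.0932 -0.17 0 0 0 0; 0.0932 -0.17 0 0 0 0",
)

```text
clock: 35.4
tool_pos: [0.6567, 0.2214, 0.1766]
ee_rot: [0.0, 1.0, -0.0, 0.0]
force: [0.1, -0.6, -1.0]
opening: 0.039
finger_force: 40.9
```

```bash
python3 -c "
from wl import *
look('w7',{})"
```

```text
[0.6567 0.2214 0.1766] 0.039 [ 0.1 -0.6 -1. ]
```

View pics/w7.png

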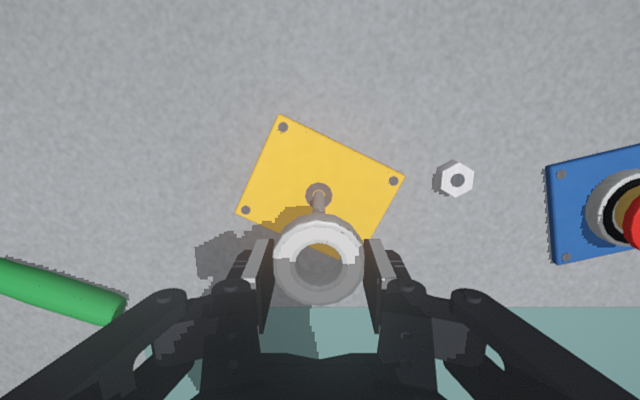

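The bearing and pin line up at column 318. Lower.

Emit:
send_rows(
  increments="0 0 0.02 0 0 0; 0 0 0.04 0 0 0; 0 0 0.06 0 0 0; 0 0 0.075 0 0 0; 0 0 0.084 0 0 0; 0 0 0.088 0 0 0; 0 0 0.09 0 0 0; 0 0 0.091 0 0 0; 0 0 0.092 0 0 0; 0 0 0.092 0 0 0",
)

```text
clock: 36.7
tool_pos: [0.6569, 0.2218, 0.085]
ee_rot: [-0.0, 1.0, -0.0, 0.0]
force: [-0.9, -0.7, 3.3]
opening: 0.0394
finger_force: 41.2
```

Seated. Release, rise, and go to the green seal (0.500, -0.097).

Emit:
send_rows(
  increments="0 0 0 0 0 0; 0 0 0 0 0 0; 0 0 0 0 0 0; 0 0 0 0 0 0; 0 0 0 0 0 0; 0 0 0 0 0 0; 0 0 -0.02 0 0 0; 0 0 -0.05 0 0 0; 0 0 -0.09 0 0 0; 0 0 -0.116 0 0 0",
  grip=0,
)

```text
clock: 37.95
tool_pos: [0.6572, 0.2219, 0.204]
ee_rot: [-0.001, 1.0, -0.0, 0.001]
force: [0.7, -0.3, -0.1]
opening: 0.0856
finger_force: 0.0
```

Emit:
send_rows(
  increments="-0.015 0.03 0 0 0 0; -0.04 0.08 0 0 0 0; -0.068 0.135 0 0 0 0; -0.095 0.19 0 0 0 0; -0.12 0.245 0 0 0 0; -0.142 0.29 0 0 0 0; -0.157 0.319 0 0 0 0; -0.157 0.319 0.02 0 0 0; -0.157 0.319 0.04 0 0 0; -0.157 0.319 0.04 0 0 0",
)

```text
clock: 39.2
tool_pos: [0.4995, -0.0973, 0.1606]
ee_rot: [0.0, 1.0, -0.0, -0.0]
force: [0.5, -0.4, 1.3]
opening: 0.0852
finger_force: 0.0
```

```bash
python3 -c "
from wl import *
look('w8',{'green':(.5,-.097,.008)})"
```

```text
[ 0.4995 -0.0973  0.1606] 0.0852 [ 0.5 -0.4  1.3]
green [317. 201.] [318.  200.4  66.3  68.4] [ 0.5004 -0.0977]
```

Emit:
send_rows(
  increments="0 0 0.015 0 0 0; 0 0 0.035 0 0 0; 0 0 0.055 0 0 0; 0 0 0.07 0 0 0; 0 0 0.08 0 0 0; 0 0 0.085 0 0 0; 0 0 0.085 0 0 0; 0 0 0.085 0 0 0; 0 0 0.085 0 0 0; 0 0 0.085 0 0 0",
)

```text
clock: 40.5
tool_pos: [0.4998, -0.0973, 0.0758]
ee_rot: [0.0, 1.0, -0.0, 0.0]
force: [-0.3, -0.6, 0.2]
opening: 0.0855
finger_force: 0.0
```

Emit:
send_rows(
  increments="0 0 0 0 0 0; 0 0 0 0 0 0; 0 0 0 0 0 0; 0 0 0 0 0 0; 0 0 0 0 0 0; 0 0 0 0 0 0; 0 0 0 0 0 0; 0 0 0 0 0 0; 0 0 0 0 0 0; 0 0 0 0 0 0",
  grip=1,
)

```text
clock: 41.75
tool_pos: [0.4997, -0.0972, 0.0761]
ee_rot: [0.0, 1.0, 0.0, 0.0]
force: [-1.4, 1.1, 10.9]
opening: 0.0448
finger_force: 39.2
```

Emit:
send_rows(
  increments="0 0 -0.01 0 0 0; 0 0 -0.03 0 0 0; 0 0 -0.055 0 0 0; 0 0 -0.08 0 0 0; 0.005 -0.01 -0.1 0 0 0; 0.02 -0.04 -0.1 0 0 0; 0.04 -0.08 -0.1 0 0 0; 0.06 -0.12 -0.1 0 0 0; 0.08 -0.16 -0.1 0 0 0; 0.1 -0.2 -0.1 0 0 0",
)

```text
clock: 43.0
tool_pos: [0.6001, 0.104, 0.1759]
ee_rot: [0.0, 1.0, -0.0, -0.0]
force: [0.8, -0.5, -0.0]
opening: 0.044
finger_force: 40.8
```

Emit:
send_rows(
  increments="0.015 -0.032 0 0 0 0; 0.035 -0.07 0 0 0 0; 0.05 -0.103 0 0 0 0; 0.057 -0.119 0 0 0 0; 0.057 -0.119 0 0 0 0; 0.057 -0.119 0 0 0 0; 0.057 -0.119 0.02 0 0 0; 0.057 -0.119 0.04 0 0 0; 0.057 -0.119 0.055 0 0 0; 0.057 -0.119 0.065 0 0 0",
)

```text
clock: 44.25
tool_pos: [0.6562, 0.2215, 0.1086]
ee_rot: [0.0, 1.0, -0.0, -0.001]
force: [-0.5, 0.5, 0.8]
opening: 0.044
finger_force: 40.8
```

Emit:
send_rows(
  increments="0 0 0.005 0 0 0; 0 0 0.01 0 0 0; 0 0 0.012 0 0 0; 0 0 0.013 0 0 0; 0 0 0.014 0 0 0; 0 0 0.0147 0 0 0; 0 0 0.0152 0 0 0; 0 0 0.0152 0 0 0; 0 0 0.0152 0 0 0; 0 0 0.0152 0 0 0",
)

```text
clock: 45.5
tool_pos: [0.6568, 0.2218, 0.0962]
ee_rot: [-0.0, 1.0, 0.0, 0.0]
force: [-2.7, -1.4, 7.7]
opening: 0.0444
finger_force: 42.0
```

Seated. Release, rise, back off and look.

Emit:
send_rows(
  increments="0 0 0 0 0 0; 0 0 0 0 0 0; 0 0 0 0 0 0; 0 0 0 0 0 0; 0 0 0 0 0 0; 0 0 0 0 0 0; 0 0 -0.02 0 0 0; 0 0 -0.05 0 0 0; 0 0 -0.09 0 0 0; 0 0 -0.13 0 0 0",
  grip=0,
)

```text
clock: 46.75
tool_pos: [0.6567, 0.2217, 0.2279]
ee_rot: [-0.0, 1.0, -0.0, 0.0]
force: [0.4, 0.6, 0.5]
opening: 0.0857
finger_force: 0.0
```

Emit:
send_rows(
  increments="-0.02 0.015 0 0 0 0; -0.05 0.04 0 0 0 0; -0.09 0.07 0 0 0 0; -0.12 0.1 0 0 0 0; -0.14 0.115 0 0 0 0; -0.15 0.12 0 0 0 0; -0.15 0.12 0 0 0 0; -0.15 0.12 0 0 0 0; -0.15 0.12 0 0 0 0; -0.15 0.12 0 0 0 0",
)

```text
clock: 48.0
tool_pos: [0.507, 0.1021, 0.225]
ee_rot: [-0.0, 1.0, 0.0, -0.0]
force: [-0.2, 0.1, -1.2]
opening: 0.0857
finger_force: 0.0
```

```bash
python3 -c "
from wl import *
look('w9',{})
s,_=snapshot('side'); s=cv2.resize(s[110:260,200:460],None,fx=2.2,fy=2.2)
w=cv2.imread('pics/w9.png')[:220]
cv2.imwrite('pics/end.png',np.vstack([cv2.resize(w,(s.shape[1],197)),s]))"
```

```text
[0.507  0.1021 0.225 ] 0.0857 [-0.2  0.1 -1.2]
```

View pics/end.png

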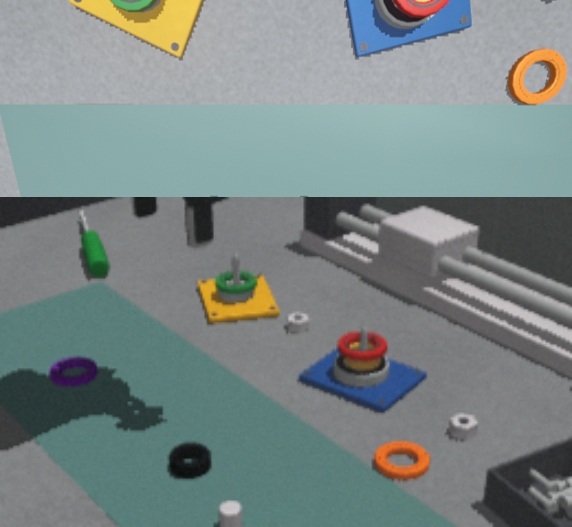

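Both stacks are complete, level and on their pins: green over the small bearing at (236,285), and red over brass over the large bearing at (361,360). Violet (74,371) and black (190,460) are still in place.

```bash
python3 -c "
from rig import order
print(order.finish_job())"
```

```text
the job is handed in; nothing more can be done
None
```

Both kits are built in the right order, the black spacer and violet seal lie where they started, and the job was handed in at about 48 s; no verdict came back.

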